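# Put the flat bar back in its labelled bin

## Task

The flat bar standing alone on the counter belongs in the bin whose card shows a flat bar's end, but the other flat bar there has slumped across that bin. First stand the slumped bar upright in its own place beside the bin's tall end panel, then stand the loose bar upright in the free place of the same bin. Set it down on the bin floor, do not drop it, and leave the other bars and the mug where they are.

Things in the scene. Friction and masses are not known exactly. Their poses are not given: they have to be found in the camera images.
- bin_flat: Fixed open-top plywood bin for the two flat bars; its card (on the +x wall, sloping) shows a black solid rectangle 46 by 26 mm. Inside 60 (x) by 96 (y) mm, walls and floor 8 mm thick; origin under the centre of the inside. Walls 120 mm high, but the +y end wall is a tall panel, 160 mm. A batten on the floor, 10 mm high, y +2 to +10 mm, parts the back place (+y) from the front place.
- bin_round: The same bin, but its card shows a black disc 40 mm across; a round bar stands in its front place. The three bins stand in a row along y, about 210 mm apart, in any order, turned 0.1 rad at most, with up to 50 mm between them in x.
- bin_angle: The same bin, but its card shows a black L; an L-section bar stands in its front place.
- back_place (a point): Centre of the back place's floor in the flat-bar bin (bin frame: 0, +29, +8 mm; the place runs from y +10 to +48 mm, beside the tall panel); axes as the bin's. The slumped bar is to stand upright here.
- front_place (a point): Centre of the front place's floor in the flat-bar bin (bin frame: 0, -23, +8 mm; the place runs from y -48 to +2 mm); axes as the bin's. The loose bar is to stand upright here.
- fallen_bar: Plain brown wooden flat bar, 190 long, 46 wide (its x), 26 thick (its y) mm, 0.14 kg; origin at its foot's centre, z towards its head. Slumped: foot in the back place, leaning 33 degrees towards bin -y on the 120 mm wall's rim, its width along bin x. The head reaches bin y = -79 mm, 23 mm past that wall's outside, its lowest edge 167 mm over the counter. Pushed there towards bin +y it turns about its foot and from 7 degrees on rights itself.
- loose_bar: Plain brown wooden flat bar, 190 long, 46 wide (its x), 26 thick (its y) mm, 0.14 kg; origin at its foot's centre, z towards its head. Stands upright on the counter between robot and bins, yaw within 0.4 rad. To fit, its width lies along bin x: hold it by its narrow (26 mm) faces, which are 46 mm apart along its x, near the head so that the fingers stay above the bin's rim.
- round_bar: Round wooden bar, 40 mm across, 190 mm high, standing loose in the disc bin; origin at the centre of its foot. Leave alone.
- angle_bar: L-section wooden bar, 36 by 46 mm, 190 mm high, standing loose in the L bin; origin in its foot. Leave alone.
- cup: White mug, 76 mm across, 90 mm high, loose on the counter to the robot's left; origin under its centre. Leave alone.

How it is judged:
By the outcome, as a careful person would: the job done as asked, in the order asked, and still so for the second after the job is handed in, with the robot touching nothing.
It also fails if it takes over 70 s, if anything falls off the work surface, if the arm or the gripper's body presses on something with over 40 N, if the wrist force passes 120 N, or if a joint passes its speed limit or range.

## Robot

A 6-joint arm with a two-finger parallel gripper is mounted at the origin on the work surface. World frame = base frame: x ahead of the robot, y to its left, z up, the work surface at z = 0. Lengths are in mm, angles in rad, forces in N, time in s.
With the tool pointing down it reaches from about 400 to 925 mm from the base axis. Payload 12.5 kg.
Tool frame: the origin (TCP) lies midway between the tips of the shut fingers; the grasp point (between the pads) lies 19 mm behind it; x points along the fingers, y is the direction in which the jaws open and shut, and the axes are right-handed (so a half turn about x gives the same grasp; the last joint's range is limited). The gripper opens to 95 mm and grips with 3 to 60 N. Pads are 20 mm wide; open, the fingers measure 119 mm over their backs; the gripper's body (75 mm by 180 mm) begins 59 mm behind the grasp point.
Start: joints at [1.01, 0.491, 1.559, -0, 1.092, -0.106], TCP at [274.538, 561.494, 214.661] pointing down, gripper open.
Joint ranges: [-3.1, 3.1], [-0.84, 2.19], [0.05, 2.79], [-1.13, 4.28], [0.06, 2.93], [-2.69, 2.69]. Speed limits (rad/s): [2.22, 2.22, 2.79, 3.14, 3.14, 3.14].

## Interface

Orientations are given as [roll, pitch, yaw] about the fixed x, y, z axes, in that order (R = Rz(yaw) Ry(pitch) Rx(roll)).
In Python, from cell import sensors, read_camera, get_calibration, order gives the robot as it stands. The module is installed in compiled form; this text tells all that it offers.
- The arm moves only by the tool servo_tool, never from a script. Its argument "steps" is text: rows parted by semicolons, each of 7 numbers parted by spaces: the shift along the tool's x, y, z in mm, then the turn, a rotation vector about the tool's x, y, z in rad, then the finger opening in mm, from 0 to 95.1. A call has exactly 8 rows; each row shifts and turns the pose as measured when the row begins, along the tool's axes as they then stand; what a row does not reach is not made up. A row lasts 1/10 s, in which the tool goes at most 50 mm and 8.59 degrees, less where a joint would pass 70% of its speed; a pose out of reach is approached as far as the arm can. A call is refused whole if a number of a shift passes 50 or a number of a turn 0.15, either way. A call with a gripper value outside its range is refused whole. The fingers move at their own pace and stop on an object; the grip force is fixed at half the most. Time passes only in rows, so rows that do not move let the fingers close, or fill a call up. It gives the time, the measured TCP pose, the force and the opening at its end, in the units of the state.
- sensors.state(): the state, without advancing time (a new reading comes with each control period).
- read_camera(name): name is "side" or "top"; returns (picture, depth): 384x512x3 uint8, blue, green, red; 384x512 float32, mm along the optical axis (not along the pixel's ray), 0 where there is no reading.
- get_calibration(name): a dict with "mtx" (3x3 intrinsics, pixels), "R" (3x3) and "t" (3): a world point X has camera coordinates R X + t. Camera axes: x right, y down, z forward; pixel columns grow to the right and rows downward; lengths in mm; the calibration is good to about 2 mm. A picture is of the moment at which its call begins. get_calibration takes no time and is no camera call.
- order.job_done(): hands the job in, once; it reports no verdict.
The state is a dict: "t": time; "joints": joint angles; "qvel": joint speeds; "tau": joint torques, N m; "eef_pos": TCP position; "tcp_rot": TCP orientation; "ft_force": force on the tool from outside, world axes, zero at the start; "moment": the same for the moment, N m; "opening": opening from 0.0 (shut) to 1.0 (fully open).
Only numpy, scipy, OpenCV 4.12 (cv2) and the standard library are available. Lean on these libraries where they do the work, as an engineer would, in place of code of your own. Each camera call takes 0.05 s, during which the arm holds its last target.

## Working session

There is one attempt and no reset: what is moved stays moved. The work goes in short steps, Python scripts to look and compute and a tool call to move; the robot and the scene stay as the last step left them, time stands still between calls to the robot, and variables do not carry over. Pictures are saved under pics/ and viewed, and the job is handed in when it is done.

Besides the shell and the picture viewer there is one more tool, called after "Request:" as name(argument=value, ...), one argument or row to a line, values as JSON. servo_tool: Moves the arm, as the interface text tells. Its arguments: {"type":"object","properties":{"steps":{"type":"string"}},"required":["steps"]}

```bash
mkdir -p pics
cat > h.py <<'E'
import numpy as np, cv2
from cell import sensors, read_camera, get_calibration, order
def shot(n,f):
    p,d=read_camera(n); cv2.imwrite(f'pics/{f}.png',p); np.save(f'pics/{f}.npy',d); return p,d
def world(n,d,u,v):
    c=get_calibration(n); z=d[v,u] if not np.isscalar(d) else d
    X=np.linalg.inv(c['mtx'])@np.array([u,v,1.])*z
    return c['R'].T@(X-c['t'])
def cloud(n,d):
    c=get_calibration(n); H,W=d.shape
    u,v=np.meshgrid(np.arange(W),np.arange(H))
    X=(np.linalg.inv(c['mtx'])@np.stack([u.ravel(),v.ravel(),np.ones(H*W)]))*d.ravel()
    P=(c['R'].T@(X-np.array(c['t']).reshape(3,1))).T.reshape(H,W,3)
    P[d<=0]=np.nan
    return P
E
python3 - <<'E'
from h import *
for n in('side','top'):
    shot(n,n+'0'); c=get_calibration(n); print(n,c['mtx'].round(1).tolist(),(-c['R'].T@c['t']).round(0),c['R'].round(2).tolist())
print(sensors.state())
E
```

```text
side [[480.8, 0.0, 261.6], [0.0, 480.8, 194.0], [0.0, 0.0, 1.0]] [ 117. -761.  781.] [[0.89, -0.46, -0.02], [-0.3, -0.54, -0.79], [0.35, 0.71, -0.61]]
top [[464.0, 0.0, 256.2], [0.0, 464.0, 190.8], [0.0, 0.0, 1.0]] [ 271.   92. 1165.] [[-0.01, -1.0, 0.0], [-0.98, 0.01, -0.22], [0.22, -0.0, -0.98]]
{'t': 0.1, 'joints': array([ 1.01040938e+00,  4.91499336e-01,  1.55939442e+00,  1.42285288e-05,
        1.09172396e+00, -1.05596549e-01]), 'qvel': array([ 0.00034285, -0.00132235, -0.0018308 ,  0.00037687,  0.00155058,
       -0.00094473]), 'tau': array([ 2.03049007e-03, -6.13623118e+01, -2.58605397e+01,  6.93399226e-02,
        4.70801059e-02, -6.43607927e-05]), 'eef_pos': array([274.4011693 , 561.29247447, 214.11811979]), 'tcp_rot': array([-1.68870361,  1.56977118, -2.14350057]), 'ft_force': array([0.3711547 , 0.60299163, 0.14494652]), 'moment': array([0.01910302, 0.06140175, 0.0174449 ]), 'opening': 0.9987110903400985}
```

```bash
ls -la
```

```text
total 16
drwxr-xr-x  3 agent agent 4096 Dec  7 16:00 .
drwxr-xr-x 23 root  root  4096 Dec  7 16:00 ..
-rw-r--r--  1 agent agent  650 Dec  7 16:00 h.py
drwxr-xr-x  2 agent agent 4096 Dec  7 16:00 pics
```

View pics/side0.png

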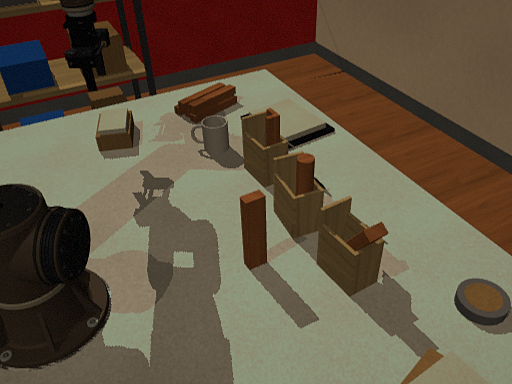

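View pics/top0.png

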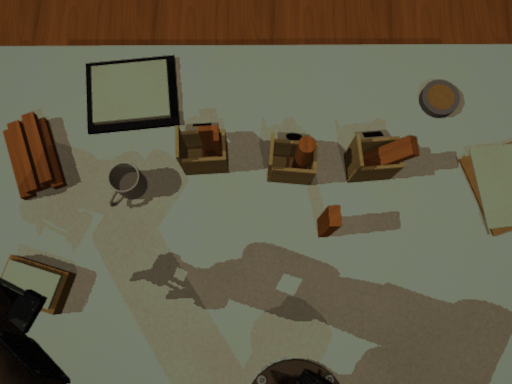

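The top view has the flat bin at right (about 373,157), with the slumped bar's head at (405,148). The loose bar's head is at about (333,217). The round bin is at (292,158), the L bin at (203,150) and the mug at (125,178). Next I measure these with depth.

```bash
cat >> h.py <<'E'
def rect(P,m):
    q=P[m][:,:2].astype(np.float32); (c,s,a)=cv2.minAreaRect(q); return np.round(c,1),np.round(s,1),round(a,1),len(q)
E
python3 - <<'E'
from h import *
im=cv2.imread('pics/top0.png'); d=np.load('pics/top0.npy'); P=cloud('top',d)
U,V=np.meshgrid(np.arange(512),np.arange(384))
box=lambda a,b,c,e:(U>=a)&(U<=b)&(V>=c)&(V<=e)
z=P[...,2]
print('table',np.nanmedian(z[box(300,420,250,260)]))
m=box(310,350,195,245)&(z>180)&(z<200); print('loose',rect(P,m),np.median(z[m]))
fl=box(335,425,120,190)
print(np.histogram(z[fl],bins=np.arange(-5,230,10)))
m=fl&(z>150)&(z<166); print('panel',rect(P,m),np.median(z[m]))
m=fl&(z>112)&(z<126); print('rim',rect(P,m),np.median(z[m]))
cr=cv2.resize(im[110:250,300:440],None,fx=5,fy=5,interpolation=cv2.INTER_CUBIC)[:,:]
cv2.imwrite('pics/top0c.png',cv2.resize(cr,(600,600)))
s=cv2.imread('pics/side0.png')
cv2.imwrite('pics/side0c.png',cv2.resize(s[170:310,220:420],(800,560),interpolation=cv2.INTER_CUBIC))
E
```

```text
table 0.5945769218776726
loose (array([435.3, -80.3]), array([45.1, 26.4]), 2.3, 283) 190.0245791959397
(array([3401,  144,   63,   61,   80,   75,  116,  135,  167,  249,  251,
        286,  458,  125,  145,  130,  236,  175,  116,    0,    0,    0,
          0]), array([ -5,   5,  15,  25,  35,  45,  55,  65,  75,  85,  95, 105, 115,
       125, 135, 145, 155, 165, 175, 185, 195, 205, 215, 225]))
panel (array([ 596.3, -212.1]), array([ 75.6, 136. ]), 4.2, 314) 158.93926936423776
rim (array([ 599.2, -200.5]), array([ 84.6, 113.1]), 4.1, 535) 119.59939806092734
```

View pics/top0c.png

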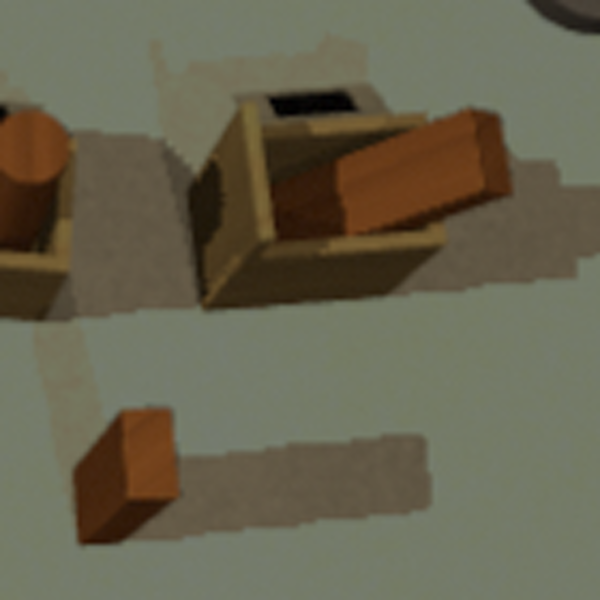

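View pics/side0c.png

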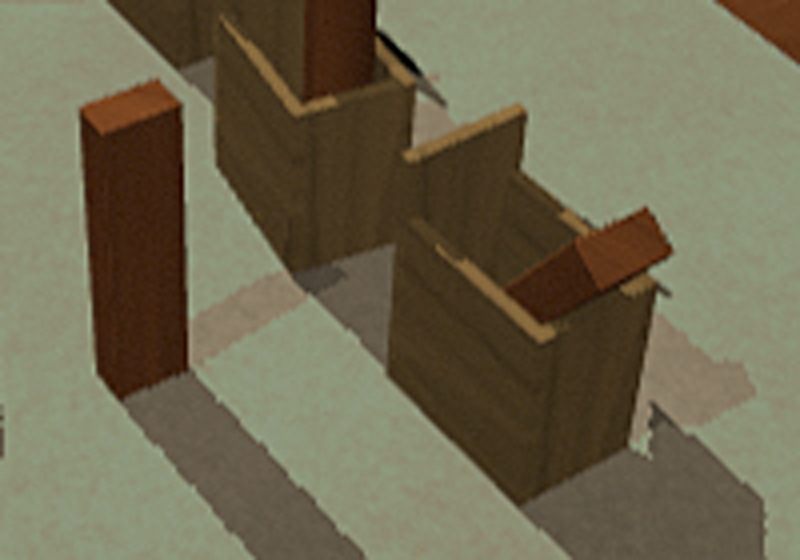

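Run:
```python
from h import *
im=cv2.imread('pics/top0.png'); d=np.load('pics/top0.npy'); P=cloud('top',d)
U,V=np.meshgrid(np.arange(512),np.arange(384))
fl=(U>=335)&(U<=425)&(V>=120)&(V<=190); z=P[...,2]
hsv=cv2.cvtColor(im,cv2.COLOR_BGR2HSV)
for v in range(130,186,3):
    print(v,' '.join(f'{z[v,u]:4.0f}' for u in range(341,424,3)))
m=fl&(z>155)&(z<163)&(P[...,1]>-175); print('panel',rect(P,m))
m=fl&(z>117)&(z<123)&(P[...,0]<580); print('-x rim',rect(P,m))
q=P[m]; print(np.polyfit(q[:,1],q[:,0],1), np.percentile(q[:,1],[0,2,98,100]))
# bar top surface
m=fl&(z>165); print('high',rect(P,m),P[m].min(0),P[m].max(0));
```

```text
130    0    4    3   -0    6   -4    2   -4   -1   -1   83   84   85   88   89   90    0   -1   -2    3    0   -2    4   -1    3   -0    2   -1
133   -1    2   -2   -4    3   88   90   91   98   96   99  102   98   98  101  101  103    0   -1    0   -1    3    1    3   -2   -1    3   -1
136   -1    4    3    5   -1  155  158  106  113  107  108  109  107  112  109  114  109  121  122  122   -2   -2  177  182  173  167    2    0
139   -0   -1   -3    2  122  156  159  120  120  120  125  120  123  118  115  120  123  123  120  152  161  165  173  182  177  171   -1   -5
142   -4    0   -1    0  121  148  167  115  115  113  110  111  105  105  103  101   98  143  145  153  158  169  173  181  176  172   -1    1
145    0   -1   -1   89  121  147  162   90   91   89   83   86   81   81  121  124  nan  140  146  147  157  162  174  178  178  171   -1   -0
148   -1    4   52   80  115  139  161   68   64   65   59   60   99  107  117  127  128  137  145  152  156  164  172  179  179  169   -2   -4
151    5    3   47   79  111  139  163  158   41   80   87   88   98  106  116  122  130  13
[... 1308 characters left out ...]
  -1   -0    2   -1    3   -0   -2    6
181   -5    0    5    7   10    5    4   -2    2    1    1    2    3   -1   -3   -5   -1   -3   -3    2    2   -0   -0    1    4   -2    0    2
184    3    2    2    1    1    1    0    0    1   -1    2    1    3    1   -2   -0    3    1   -1    5    3    5    1    4   -5   -1   -0   -3
panel (array([ 591.4, -149.1]), array([75.1,  9.3]), 4.8, 121)
-x rim (array([ 567.3, -203.1]), array([ 20.5, 112.5]), 4.2, 174)
[-1.08276003e-01  5.40683049e+02] [-259.62382157 -257.73688193 -152.20877387 -147.14031685]
high (array([ 592.4, -213.8]), array([ 46.9, 131.3]), 5.8, 291) [ 569.23537268 -279.12875488  165.26335651] [ 620.31597069 -146.34512145  183.87599537]
```

```bash
cat >> h.py <<'E'
from scipy.spatial.transform import Rotation as Ro
def st():
    s=sensors.state(); return s, np.array(s['eef_pos']), Ro.from_euler('xyz',s['tcp_rot'])
def delta(pos,yaw):
    """error to target in tool axes; tool x down, tool y = (cos yaw,sin yaw) or its opposite"""
    s,p,R=st(); out=[]
    for k in (0,1):
        y=np.array([np.cos(yaw+k*np.pi),np.sin(yaw+k*np.pi),0]); x=np.array([0,0,-1.]); z=np.cross(x,y)
        T=Ro.from_matrix(np.stack([x,y,z],1)); out.append((R.inv()*T).as_rotvec())
    r=min(out,key=np.linalg.norm)
    print('t',s['t'],'pos',p.round(1),'F',s['ft_force'].round(1),'op',round(s['opening']*95.1,1),'q',s['joints'].round(2))
    print('shift tool',R.inv().apply(np.array(pos)-p).round(1),'turn',r.round(3),'other turn',max(out,key=np.linalg.norm).round(2))
    print('tool axes (cols)',R.as_matrix().round(3).tolist())
E
python3 - <<'E'
from h import *
from scipy.optimize import least_squares
d=np.load('pics/top0.npy'); P=cloud('top',d); im=cv2.imread('pics/top0.png')
hsv=cv2.cvtColor(im,cv2.COLOR_BGR2HSV)
U,V=np.meshgrid(np.arange(512),np.arange(384))
fl=(U>=335)&(U<=425)&(V>=120)&(V<=190); z=P[...,2]
A=P[fl&(abs(z-120)<4)]; B=P[fl&(abs(z-160)<5)]
def loc(p,q): 
    c,s=np.cos(p[2]),np.sin(p[2]); D=q[:,:2]-p[:2]; return D@np.array([[c,-s],[s,c]])
def res(p):
    a=loc(p,A); b=loc(p,B)
    ra=np.min([abs(abs(a[:,0])-34),abs(a[:,1]+52)+0*a[:,0]],0)
    k=b[:,1]>25
    rb=np.where(k,abs(b[:,1]-52),0)
    return np.r_[np.maximum(ra-4,0),2*np.maximum(rb-4,0),0.0*ra, np.maximum(ra,0)*0.3]
for p0 in([593,-201,.08],[598,-198,.1],[590,-205,.05]):
    r=least_squares(res,p0,loss='soft_l1',f_scale=2); print(r.x.round(3),r.cost)
p=r.x
m=fl&(z>155)&(z<163)&(P[...,1]>-175);b=loc(p,P[m]);print('panel loc',np.percentile(b,[2,50,98],axis=0).round(1))
a=loc(p,A); 
for nm,k in(('-x',(a[:,0]<-26)),('+x',a[:,0]>26),('-y',(a[:,1]<-46)&(abs(a[:,0])<28))): print(nm,k.sum(),np.percentile(a[k],[2,50,98],axis=0).round(1).tolist())
bar=fl&(z>60)
# bar brownness
br=bar&(hsv[...,1]>150); q=P[br]; l=loc(p,q); print('bar',len(q),np.percentile(l,[1,50,99],axis=0).round(1))
h=loc(p,P[br&(z>165)]); print('head',h.min(0),h.max(0), np.percentile(P[br&(z>160)][:,2],[0,100]))
for ud,nm in(((125,178),'mug'),((203,150),'L'),((292,158),'r')): print(nm,P[ud[1],ud[0]].round(0))
E
```

```text
[ 5.96089e+02 -2.00380e+02  1.04000e-01] 3592.966651858535
[ 5.96089e+02 -2.00380e+02  1.04000e-01] 3592.966651855363
[ 5.96056e+02 -2.00438e+02  1.03000e-01] 3592.976074341012
panel loc [[-35.9  47.2]
 [  1.6  52. ]
 [ 37.5  56.4]]
-x 185 [[-39.4, -54.8], [-34.4, -10.5], [-26.9, 53.9]]
+x 149 [[28.3, -53.9], [32.9, -8.6], [38.2, 54.5]]
-y 3 [[-27.6, -54.7], [-27.1, -52.2], [-27.0, -49.1]]
bar 1741 [[-39.3 -72.5]
 [ -7.2 -14.3]
 [ 33.1  56.4]]
head [-28.54562352 -75.65932367] [ 15.75812555 -42.88978858] [160.05617157 183.87599537]
mug [567. 423.   5.]
L [636. 222.  20.]
r [617.  -8.   7.]
```

Run:
```python
from h import *
delta([602,-312,260],0.1)
```

```text
t 0.1 pos [274.4 561.3 214.1] F [0.4 0.6 0.1] op 95.0 q [ 1.01  0.49  1.56  0.    1.09 -0.11]
shift tool [ -45.3 -640.7  677.9] turn [1.016e+00 0.000e+00 1.000e-03] other turn [-2.13 -0.    0.  ]
tool axes (cols) [[-0.001, 0.439, 0.898], [-0.001, 0.898, -0.439], [-1.0, -0.001, -0.0]]
```

Request:
servo_tool(
  steps="-8 -31 32 0.127 0 0 60; -8 -26 36 0.127 0 0 15; -8 -22 39 0.127 0 0 15; -8 -16 42 0.127 0 0 15; -8 -11 43 0.127 0 0 15; -6 -5 45 0.127 0 0 15; 0 0 45 0.127 0 0 15; 0 6 45 0.127 0 0 15",
)

```text
t: 0.9
eef_pos: [396.9, 215.4, 259.2]
tcp_rot: [-0.703, 1.566, -2.204]
ft_force: [0.4, 0.3, -0.6]
opening: 0.384
```

Run:
```python
from h import *
delta([602,-312,260],0.1)
```

```text
t 0.9 pos [396.9 215.4 259.2] F [ 0.4  0.3 -0.6] op 36.6 q [ 0.35  0.19  1.9  -0.    1.06  0.28]
shift tool [  0.7 167.9 540.4] turn [-0.03   0.004  0.003] other turn [ 3.11  0.01 -0.01]
tool axes (cols) [[-0.003, 0.998, 0.07], [-0.004, 0.07, -0.998], [-1.0, -0.003, 0.004]]
```

Request:
servo_tool(
  steps="0 14 45 -0.03 0 0 15; 0 14 45 0 0.004 0.003 15; 0 14 45 0 0 0 15; 0 14 45 0 0 0 15; 0 14 45 0 0 0 15; 0 14 45 0 0 0 15; 0 14 45 0 0 0 15; 0 14 45 0 0 0 15",
)

```text
t: 1.7
eef_pos: [543.3, -148.7, 259.2]
tcp_rot: [-2.979, 1.57, 1.828]
ft_force: [0.3, 0.3, 0.6]
opening: 0.158
```

Run:
```python
from h import *
delta([602,-312,260],0.1)
```

```text
t 1.7 pos [ 543.3 -148.7  259.2] F [0.3 0.3 0.6] op 15.0 q [-0.38  0.36  1.65  0.    1.13 -0.48]
shift tool [ -1.   43.  168.1] turn [-0.005 -0.001  0.   ] other turn [3.14 0.   0.  ]
tool axes (cols) [[-0.0, 0.996, 0.095], [0.001, 0.095, -0.996], [-1.0, -0.0, -0.001]]
```

Request:
servo_tool(
  steps="0 11 44 -0.005 0 0 15; 0 11 44 0 0 0 15; 0 11 44 0 0 0 15; 0 10 36 0 0 0 15; 0 0 0 0 0 0 15; 30 0 0 0 0 0 15; 30 0 0 0 0 0 15; 0 0 0 0 0 0 15",
)

```text
t: 2.5
eef_pos: [603.1, -324.5, 193.0]
tcp_rot: [-2.357, 1.565, 2.449]
ft_force: [0.7, 0.1, 0.2]
opening: 0.157
```

Run:
```python
from h import *
delta([602,-312,150],0.1)
p,d=shot('side','side1'); shot('top','top1')
cv2.imwrite('pics/side1c.png',cv2.resize(p[150:330,260:460],(800,720)[0:2],interpolation=cv2.INTER_CUBIC)[:600])
```

```text
t 2.5 pos [ 603.1 -324.5  193. ] F [0.7 0.1 0.2] op 14.9 q [-0.59  0.6   1.42  0.    1.13 -0.68]
shift tool [ 43.    0.2 -12.4] turn [-0.007 -0.004  0.004] other turn [3.13 0.01 0.01]
tool axes (cols) [[-0.004, 0.996, 0.093], [0.003, 0.093, -0.996], [-1.0, -0.004, -0.004]]
```

View pics/side1c.png

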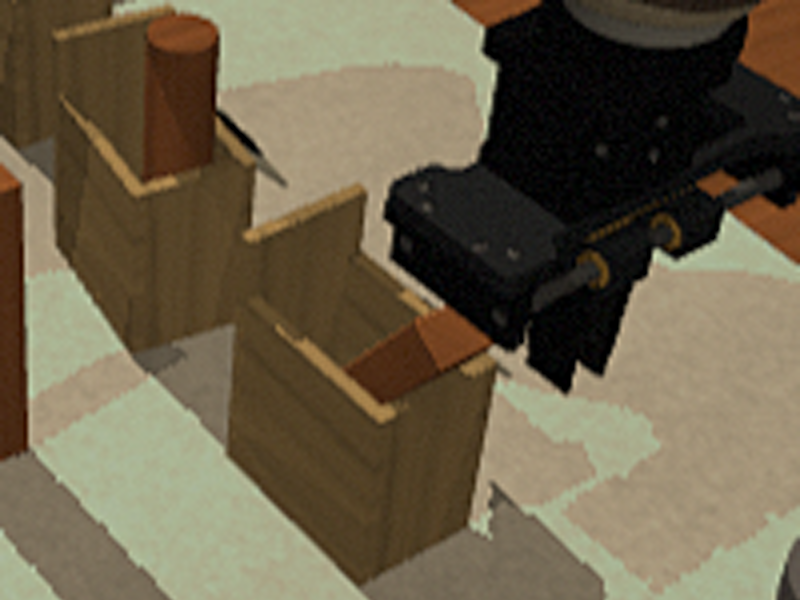

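Request:
servo_tool(
  steps="20 0 0 0 -0.004 0.004 15; 23 0 0 -0.005 0 0 15; 0 0 0 0 0 0 15; 0 0 -15 0 0 0 15; 0 0 -10 0 0 0 15; 0 0 -5 0 0 0 15; 0 0 -5 0 0 0 15; 0 0 0 0 0 0 15",
)

```text
t: 3.4
eef_pos: [605.1, -286.9, 166.8]
tcp_rot: [0.906, 1.548, -0.564]
ft_force: [-0.0, 0.1, 0.3]
opening: 0.16
```

```bash
cat >> h.py <<'E'
def binxy():
    s,p,R=st(); c,sn=np.cos(.1),np.sin(.1); D=p[:2]-np.array([596.5,-200.4])
    print('bin xyz',np.round([c*D[0]+sn*D[1],-sn*D[0]+c*D[1],p[2]],1),'F',s['ft_force'].round(1),'t',s['t'])
E
python3 - <<'E'
from h import *
delta([602,-312,150],0.1);binxy()
E
```

```text
t 3.4 pos [ 605.1 -286.9  166.8] F [-0.   0.1  0.3] op 15.3 q [-0.54  0.59  1.51 -0.    1.02 -0.64]
shift tool [17.  -5.9 24.4] turn [ 0.001  0.014 -0.018] other turn [-3.14  0.03  0.02]
tool axes (cols) [[0.019, 0.995, 0.101], [-0.012, 0.101, -0.995], [-1.0, 0.018, 0.014]]
bin xyz [-1.000e-01 -8.700e+01  1.668e+02] F [-0.   0.1  0.3] t 3.4
```

Request:
servo_tool(
  steps="0 0 12 0 0.006 -0.008 15; 10 0 0 0 0 0 15; 10 -5 0 0 0 0 15; 0 0 0 0 0 0 15; 0 0 0 0 0 0 15; 0 0 0 0 0 0 15; 0 0 0 0 0 0 15; 0 0 0 0 0 0 15",
)

```text
t: 4.2
eef_pos: [600.8, -301.7, 144.4]
tcp_rot: [0.878, 1.56, -0.593]
ft_force: [-0.2, -0.8, 0.2]
opening: 0.157
```

Run:
```python
from h import *
delta([602,-312,150],0.1);binxy()
```

```text
t 4.2 pos [ 600.8 -301.7  144.4] F [-0.2 -0.8  0.2] op 15.0 q [-0.56  0.62  1.51 -0.    0.99 -0.66]
shift tool [-5.6  0.2 10.4] turn [ 0.     0.007 -0.008] other turn [-3.14  0.01  0.01]
tool axes (cols) [[0.009, 0.995, 0.1], [-0.006, 0.1, -0.995], [-1.0, 0.008, 0.007]]
bin xyz [  -5.8 -101.3  144.4] F [-0.2 -0.8  0.2] t 4.2
```

Request:
servo_tool(
  steps="-2 0 -8 0 0.007 -0.008 15; -2 0 -8 0 0 0 15; 0 0 -8 0 0 0 15; 0 0 -8 0 0 0 15; 0 0 -8 0 0 0 15; 0 0 -8 0 0 0 15; 0 0 -8 0 0 0 15; 0 0 0 0 0 0 15",
)

```text
t: 5.0
eef_pos: [595.0, -240.0, 149.7]
tcp_rot: [1.402, 1.57, -0.068]
ft_force: [-0.4, -0.1, -0.5]
opening: 0.159
```

Run:
```python
from h import *
delta([602,-312,150],0.1);binxy()
p,d=shot('side','side2')
cv2.imwrite('pics/side2c.png',cv2.resize(p[150:300,260:460],(800,600),interpolation=cv2.INTER_CUBIC))
```

```text
t 5.0 pos [ 595.  -240.   149.7] F [-0.4 -0.1 -0.5] op 15.1 q [-0.49  0.58  1.59  0.    0.98 -0.59]
shift tool [-0.3 -0.3 72.4] turn [ 0.001  0.    -0.001] other turn [-3.14  0.    0.  ]
tool axes (cols) [[0.001, 0.995, 0.101], [-0.0, 0.101, -0.995], [-1.0, 0.001, 0.0]]
bin xyz [ -5.5 -39.2 149.7] F [-0.4 -0.1 -0.5] t 5.0
```

View pics/side2c.png

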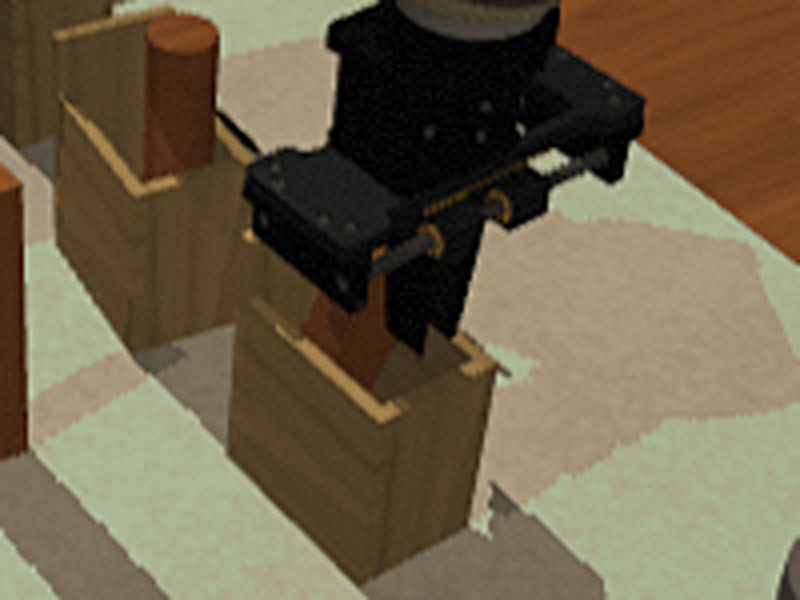

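The bar is turning up with the fingers behind its head (around 385,290 in the crop), so I keep pushing.

Request:
servo_tool(
  steps="0 0 -7 0 0 0 15; 0 0 -7 0 0 0 15; 0 0 -6 0 0 0 15; 0 0 -6 0 0 0 15; 0 0 -5 0 0 0 15; 0 0 -4 0 0 0 15; 0 0 -3 0 0 0 15; 0 0 0 0 0 0 15",
)

```text
t: 5.85
eef_pos: [590.9, -199.7, 149.5]
tcp_rot: [1.284, 1.57, -0.186]
ft_force: [0.2, -0.1, 0.2]
opening: 0.158
```

Run:
```python
from h import *
binxy()
p,d=shot('side','side3')
cv2.imwrite('pics/side3c.png',cv2.resize(p[150:300,260:460],(800,600),interpolation=cv2.INTER_CUBIC))
```

```text
bin xyz [ -5.5   1.3 149.5] F [ 0.2 -0.1  0.2] t 5.85
```

View pics/side3c.png

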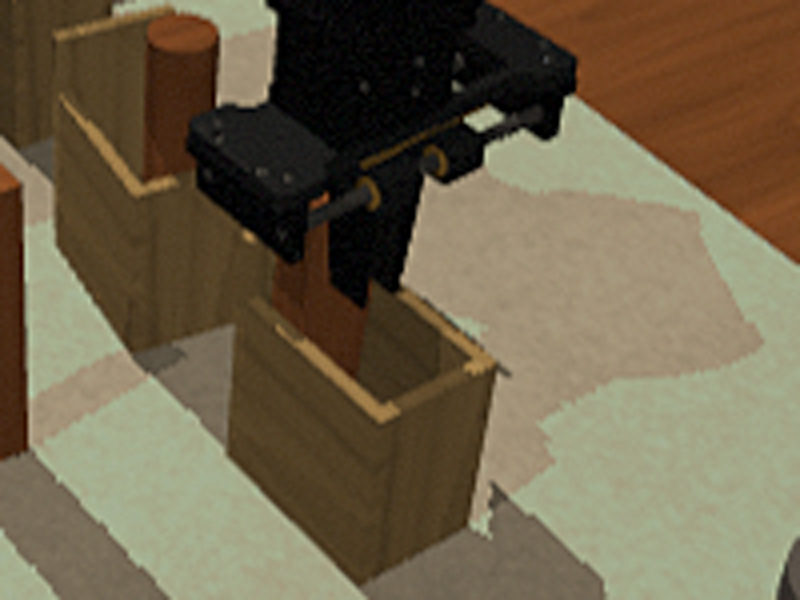

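Request:
servo_tool(
  steps="0 0 -3 0 0 0 15; 0 0 -3 0 0 0 15; 0 0 -2 0 0 0 15; 0 0 -2 0 0 0 15; 0 0 0 0 0 0 15; 0 0 0 0 0 0 15; 0 0 0 0 0 0 15; 0 0 0 0 0 0 15",
)

```text
t: 6.7
eef_pos: [589.8, -189.6, 149.4]
tcp_rot: [1.177, 1.57, -0.294]
ft_force: [0.3, 0.5, -0.6]
opening: 0.156
```

Run:
```python
from h import *
binxy()
```

```text
bin xyz [ -5.5  11.4 149.4] F [ 0.3  0.5 -0.6] t 6.7
```

Request:
servo_tool(
  steps="0 0 10 0 0 0 15; 0 0 20 0 0 0 15; 0 0 30 0 0 0 15; -20 0 30 0 0 0 15; -40 0 30 0 0 0 15; -40 0 20 0 0 0 15; -20 0 20 0 0 0 40; 0 0 10 0 0 0 80",
)

```text
t: 7.5
eef_pos: [605.6, -374.7, 272.6]
tcp_rot: [-0.99, 1.57, -2.462]
ft_force: [-0.5, 0.3, -0.5]
opening: 0.272
```

Run:
```python
from h import *
binxy()
p,d=shot('side','side4')
q,e=shot('top','top4')
cv2.imwrite('pics/side4c.png',cv2.resize(np.hstack([p[160:310,270:420],q[105:255,300:450]]),(800,400),interpolation=cv2.INTER_CUBIC))
P=cloud('top',e); U,V=np.meshgrid(np.arange(512),np.arange(384)); z=P[...,2]
m=(U>=335)&(U<=425)&(V>=120)&(V<=190)&(z>185)&(z<205); print(rect(P,m),P[m].mean(0)); c,s=np.cos(.1),np.sin(.1);D=P[m][:,:2]-[596.5,-200.4]
l=np.stack([c*D[:,0]+s*D[:,1],-s*D[:,0]+c*D[:,1]],1);print(l.min(0),l.max(0))
m=(U>=310)&(U<350)&(V>=195)&(V<=245)&(z>180)&(z<200); print('loose',rect(P,m),P[m].mean(0))
```

```text
bin xyz [  -8.3 -174.3  272.6] F [-0.5  0.3 -0.5] t 7.5
(array([0., 0.]), array([0., 0.]), 0.0, 0) [nan nan nan]<stdin>:7: RuntimeWarning: Mean of empty slice.
  ret = um.true_divide(
Traceback (most recent call last):
ValueError: zero-size array to reduction operation minimum which has no identity
```

View pics/side4c.png

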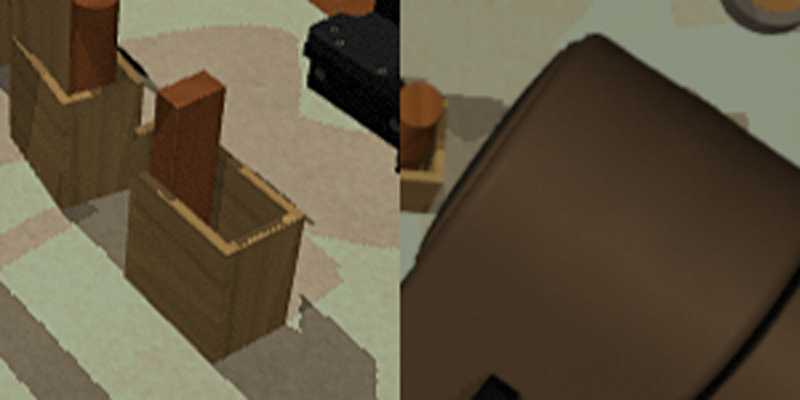

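The slumped bar now stands upright beside the tall panel (about 190,140 in the left half of the crop). The arm hides the top view. Next I cross-check the loose bar with the side camera.

Run:
```python
from h import *
U,V=np.meshgrid(np.arange(512),np.arange(384))
for n,b in(('side4',(235,275,180,220)),('top0',(310,350,195,245))):
    e=np.load(f'pics/{n}.npy'); P=cloud(n[:-1],e); z=P[...,2]
    m=(U>=b[0])&(U<=b[1])&(V>=b[2])&(V<=b[3])&(z>184)&(z<197)
    q=P[m]; c=np.cov((q[:,:2]-q[:,:2].mean(0)).T); w,v=np.linalg.eigh(c)
    print(n,rect(P,m),q.mean(0).round(1),'yaw',np.arctan(v[1,1]/v[0,1]).round(3))
    # fallen bar head
    if n=='side4':
        m=(U>=300)&(U<=360)&(V>=170)&(V<=215)&(z>191)&(z<204); print('bar',rect(P,m),P[m].mean(0))
delta([435,-80,260],0.04)
```

```text
side4 (array([436.1, -79.1]), array([47.3, 27.8]), 3.1, 232) [434.8 -80.7 188.7] yaw 0.041
bar (array([ 588.8, -165.3]), array([47.4, 26.6]), 5.3, 241) [ 587.31868429 -166.66632503  196.70699197]
top0 (array([435.3, -80.3]), array([45.1, 26.4]), 2.3, 273) [435.6 -79.6 190. ] yaw 0.028
t 7.6 pos [ 605.  -373.2  269.1] F [ 0.8  0.  -0.8] op 33.7 q [-0.65  0.58  1.25 -0.    1.32 -0.74]
shift tool [  10.5 -140.2 -308.5] turn [ 0.059 -0.003  0.005] other turn [-3.08 -0.01 -0.  ]
tool axes (cols) [[-0.005, 0.995, 0.098], [0.002, 0.098, -0.995], [-1.0, -0.005, -0.003]]
```

Request:
servo_tool(
  steps="0 -20 -44 0.02 0 0 80; 0 -20 -44 0.02 0 0.005 80; 0 -19 -44 0.02 0 0 80; 0 -19 -44 0 0 0 80; 0 -18 -44 0 0 0 80; 0 -18 -42 0 0 0 80; 0 -13 -24 0 0 0 80; 0 0 0 0 0 0 80",
)

```text
t: 8.4
eef_pos: [448.9, -80.6, 255.2]
tcp_rot: [-2.228, 1.544, 2.522]
ft_force: [-0.2, -0.9, -0.2]
opening: 0.842
```

Run:
```python
from h import *
delta([435,-80,148],0.035)
```

```text
t 8.4 pos [448.9 -80.6 255.2] F [-0.2 -0.9 -0.2] op 80.0 q [-0.33  0.21  1.88  0.01  1.07 -0.37]
shift tool [107.4 -11.6   0.6] turn [ 0.002 -0.016  0.021] other turn [-3.14 -0.03 -0.03]
tool axes (cols) [[-0.022, 0.999, 0.037], [0.016, 0.037, -0.999], [-1.0, -0.021, -0.016]]
```

Request:
servo_tool(
  steps="0 -12 0 0 -0.008 0.01 80; 0 0 0 0 0 0 80; 0 0 0 0 0 0 80; 0 0 0 0 0 0 80; 10 0 0 0 0 0 80; 10 0 0 0 0 0 80; 0 0 0 0 0 0 80; 0 0 0 0 0 0 80",
)

```text
t: 9.2
eef_pos: [436.4, -80.6, 229.1]
tcp_rot: [-2.135, 1.549, 2.616]
ft_force: [-1.7, 0.3, 0.4]
opening: 0.84
```

Run:
```python
from h import *
delta([435,-80,148],0.035)
```

```text
t 9.2 pos [436.4 -80.6 229.1] F [-1.7  0.3  0.4] op 79.9 q [-0.33  0.22  1.95  0.    0.99 -0.38]
shift tool [81.1  0.1  0.3] turn [ 0.004 -0.011  0.018] other turn [-3.14 -0.03 -0.02]
tool axes (cols) [[-0.018, 0.999, 0.038], [0.011, 0.039, -0.999], [-1.0, -0.018, -0.011]]
```

Request:
servo_tool(
  steps="0 0 0 0.004 -0.011 0.018 80; 15 0 0 0 0 0 80; 15 0 0 0 0 0 80; 15 0 0 0 0 0 80; 15 0 0 0 0 0 80; 10 0 0 0 0 0 80; 0 0 0 0 0 0 80; 0 0 0 0 0 0 80",
)

```text
t: 10.0
eef_pos: [437.8, -80.9, 158.9]
tcp_rot: [1.133, 1.559, -0.405]
ft_force: [0.3, -0.8, -0.2]
opening: 0.843
```

Run:
```python
from h import *
delta([435,-80,148],0.035)
p,d=shot('side','side5')
cv2.imwrite('pics/side5c.png',cv2.resize(p[140:290,180:380],(800,600),interpolation=cv2.INTER_CUBIC))
```

```text
t 10.0 pos [437.8 -80.9 158.9] F [ 0.3 -0.8 -0.2] op 80.1 q [-0.33  0.31  2.06 -0.    0.76 -0.36]
shift tool [10.9 -2.9 -1.1] turn [-0.002  0.005 -0.011] other turn [ 3.14 -0.02 -0.01]
tool axes (cols) [[0.011, 0.999, 0.033], [-0.005, 0.033, -0.999], [-1.0, 0.011, 0.005]]
```

View pics/side5c.png

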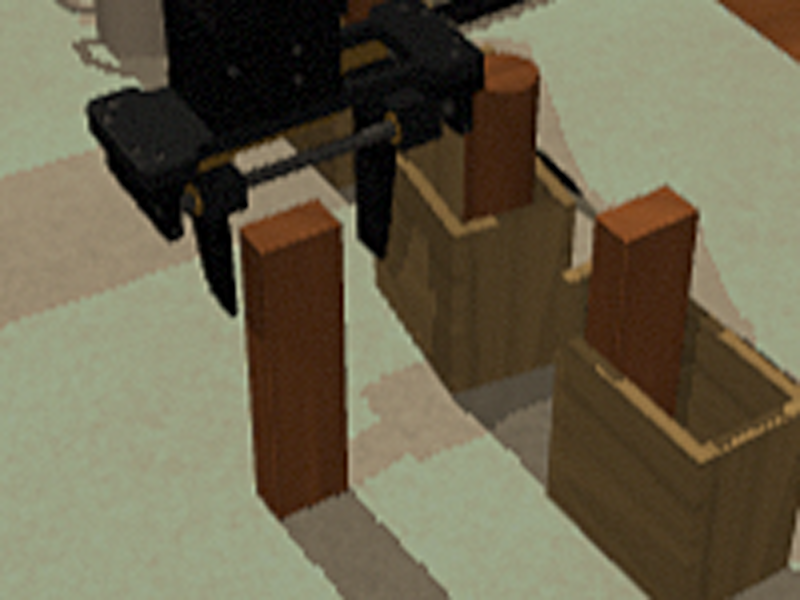

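Request:
servo_tool(
  steps="4 -2 -1 0 0.005 -0.01 80; 4 0 0 0 0 0 80; 0 0 0 0 0 0 80; 0 0 0 0 0 0 80; 0 0 0 0 0 0 70; 0 0 0 0 0 0 60; 0 0 0 0 0 0 55; 0 0 0 0 0 0 55",
)

```text
t: 10.85
eef_pos: [436.4, -80.2, 152.0]
tcp_rot: [1.275, 1.567, -0.262]
ft_force: [-0.9, 0.4, 0.4]
opening: 0.593
```

Run:
```python
from h import *
delta([435,-80,148],0.035)
```

```text
t 10.85 pos [436.4 -80.2 152. ] F [-0.9  0.4  0.4] op 56.4 q [-0.33  0.33  2.06  0.    0.75 -0.36]
shift tool [ 4.  -1.4 -0.2] turn [-0.002  0.001 -0.004] other turn [ 3.14 -0.01 -0.  ]
tool axes (cols) [[0.004, 0.999, 0.033], [-0.001, 0.033, -0.999], [-1.0, 0.004, 0.001]]
```

Request:
servo_tool(
  steps="2 -1 0 0 0.001 -0.004 52; 0 0 0 0 0 0 48; 0 0 0 0 0 0 40; 0 0 0 0 0 0 35; 0 0 0 0 0 0 35; 0 0 0 0 0 0 35; 0 0 0 0 0 0 35; 0 0 0 0 0 0 35",
)

```text
t: 11.65
eef_pos: [435.3, -80.2, 149.8]
tcp_rot: [-1.522, 1.57, -3.06]
ft_force: [0.3, -0.4, 0.1]
opening: 0.481
```

Run:
```python
from h import *
delta([435,-80,148],0.035)
```

```text
t 11.65 pos [435.3 -80.2 149.8] F [ 0.3 -0.4  0.1] op 45.8 q [-0.33  0.33  2.06 -0.    0.75 -0.36]
shift tool [ 1.8 -0.3 -0.2] turn [-0.002  0.     0.001] other turn [ 3.14  0.   -0.  ]
tool axes (cols) [[-0.001, 0.999, 0.033], [-0.0, 0.033, -0.999], [-1.0, -0.001, 0.0]]
```

Request:
servo_tool(
  steps="-15 0 0 0 0 0 35; -30 0 0 0 0 0 35; -40 0 0 0 0 0 35; -40 0 0 0 0 0 35; -20 0 0 0 0 0 35; 0 0 0 0 0 0 35; 0 0 0 0 0 0 35; 0 0 0 0 0 0 35",
)

```text
t: 12.45
eef_pos: [433.6, -79.6, 296.9]
tcp_rot: [-1.902, 1.563, 2.844]
ft_force: [0.6, -0.7, -1.2]
opening: 0.48
```

Run:
```python
from h import *
delta([599,-225,300],0.1); binxy()
```

```text
t 12.45 pos [433.6 -79.6 296.9] F [ 0.6 -0.7 -1.2] op 45.6 q [-0.33  0.14  1.86 -0.    1.15 -0.36]
shift tool [ -4.6 160.4 150.8] turn [-0.067 -0.003  0.007] other turn [3.07 0.01 0.  ]
tool axes (cols) [[-0.007, 0.999, 0.033], [0.002, 0.033, -0.999], [-1.0, -0.007, -0.002]]
bin xyz [-150.   136.4  296.9] F [ 0.6 -0.7 -1.2] t 12.45
```

Request:
servo_tool(
  steps="-3 0 20 -0.02 0 0.003 35; -3 0 30 -0.02 0 0.004 35; 0 0 30 -0.02 0 0 35; 0 0 30 -0.01 0 0 35; 0 0 25 0 0 0 35; 0 0 15 0 0 0 35; 0 0 0 0 0 0 35; 0 0 0 0 0 0 35",
)

```text
t: 13.25
eef_pos: [442.9, -232.4, 290.7]
tcp_rot: [-2.346, 1.55, 2.473]
ft_force: [0.9, 0.3, -1.5]
opening: 0.483
```

Run:
```python
from h import *
delta([599,-225,305],0.1); binxy()
```

```text
t 13.25 pos [ 442.9 -232.4  290.7] F [ 0.9  0.3 -1.5] op 45.9 q [-0.62  0.24  1.74  0.    1.18 -0.72]
shift tool [-16.8 155.8   9.1] turn [ 0.007 -0.014  0.015] other turn [-3.13 -0.02 -0.02]
tool axes (cols) [[-0.016, 0.994, 0.107], [0.013, 0.107, -0.994], [-1.0, -0.015, -0.015]]
bin xyz [-156.   -16.5  290.7] F [ 0.9  0.3 -1.5] t 13.25
```

Request:
servo_tool(
  steps="-8 0 4 0 -0.007 0.008 35; -6 15 3 0 -0.007 0.007 35; 0 25 0 0 0 0 35; 0 30 0 0 0 0 35; 0 30 0 0 0 0 35; 0 25 0 0 0 0 35; 0 15 0 0 0 0 35; 0 0 0 0 0 0 35",
)

```text
t: 14.05
eef_pos: [588.2, -216.8, 310.4]
tcp_rot: [1.134, 1.564, -0.323]
ft_force: [-1.1, -0.0, -1.4]
opening: 0.486
```

Run:
```python
from h import *
delta([599,-225,305],0.1); binxy()
p,d=shot('side','side6');q,e=shot('top','top6')
cv2.imwrite('pics/side6c.png',cv2.resize(p[110:290,240:460],(733,600),interpolation=cv2.INTER_CUBIC))
```

```text
t 14.05 pos [ 588.2 -216.8  310.4] F [-1.1 -0.  -1.4] op 46.2 q [-0.46  0.42  1.43  0.    1.29 -0.57]
shift tool [5.5 9.8 9.4] turn [ 0.014  0.003 -0.007] other turn [-3.13  0.01  0.  ]
tool axes (cols) [[0.007, 0.994, 0.114], [-0.002, 0.114, -0.994], [-1.0, 0.007, 0.003]]
bin xyz [ -9.9 -15.5 310.4] F [-1.1 -0.  -1.4] t 14.05
```

View pics/side6c.png

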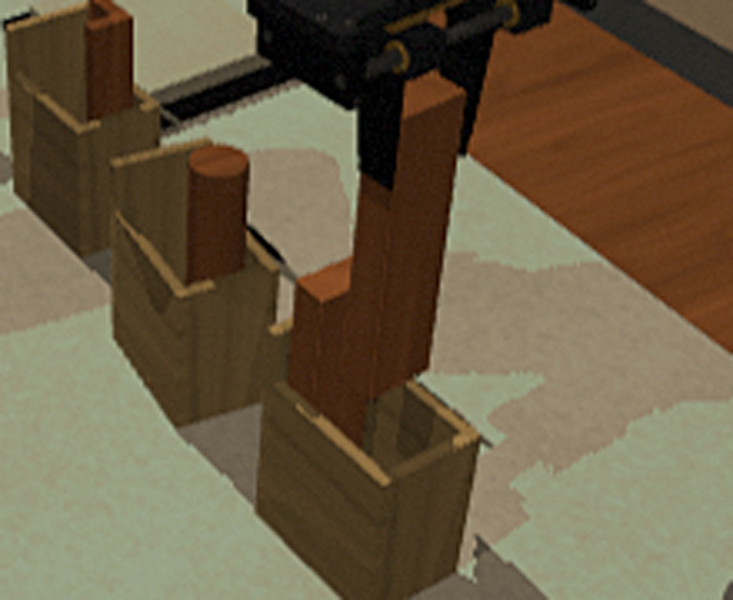

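Run:
```python
from h import *
for n in('side4','side0'):
    e=np.load(f'pics/{n}.npy'); P=cloud('side',e); z=P[...,2]
    U,V=np.meshgrid(np.arange(512),np.arange(384))
    m=(U>=300)&(U<=390)&(V>=195)&(V<=270)&(z>116)&(z<124); q=P[m]
    D=q[:,:2]-[596.5,-200.4]; c,s=np.cos(.1),np.sin(.1)
    l=np.stack([c*D[:,0]+s*D[:,1],-s*D[:,0]+c*D[:,1]],1)
    for nm,k in(('-x',(abs(l[:,0]+34)<8)&(abs(l[:,1])<45)),('+x',(abs(l[:,0]-34)<8)&(abs(l[:,1])<45)),('-y',(abs(l[:,1]+52)<8)&(abs(l[:,0])<25))):
        a,b=(0,1) if 'x' in nm else (1,0)
        print(n,nm,k.sum(),np.percentile(l[k,a],[5,50,95]).round(1),np.polyfit(l[k,b],l[k,a],1).round(3))
```

```text
side4 -x 180 [-40.  -35.6 -26.9] [  0.063 -35.141]
side4 +x 139 [28.  32.1 37.1] [2.900e-02 3.225e+01]
side4 -y 91 [-55.1 -51.3 -46.5] [-7.0000e-03 -5.0937e+01]
side0 -x 194 [-40.2 -35.4 -27.5] [-2.0000e-02 -3.4844e+01]
side0 +x 89 [28.1 32.4 37.1] [2.6000e-02 3.2058e+01]
side0 -y 100 [-54.9 -50.7 -46.5] [-2.0000e-02 -5.0682e+01]
```

Request:
servo_tool(
  steps="0 5 5 0.01 0.003 -0.006 35; 0 4 3 0 0 0 35; 0 0 0 0 0 0 35; 0 0 0 0 0 0 35; 8 0 0 0 0 0 35; 0 0 0 0 0 0 35; 0 0 0 0 0 0 35; 0 0 0 0 0 0 35",
)

```text
t: 14.95
eef_pos: [594.7, -225.3, 303.1]
tcp_rot: [-0.813, 1.57, -2.283]
ft_force: [-0.1, 0.3, -1.2]
opening: 0.483
```

Run:
```python
from h import *
delta([598.2,-224.4,160],0.1); binxy()
```

```text
t 14.95 pos [ 594.7 -225.3  303.1] F [-0.1  0.3 -1.2] op 46.0 q [-0.47  0.44  1.41 -0.    1.3  -0.57]
shift tool [143.1   3.6  -0.6] turn [0. 0. 0.] other turn [-3.14 -0.    0.  ]
tool axes (cols) [[-0.0, 0.995, 0.1], [-0.0, 0.1, -0.995], [-1.0, -0.0, 0.0]]
bin xyz [ -4.3 -24.6 303.1] F [-0.1  0.3 -1.2] t 14.95
```

Request:
servo_tool(
  steps="0 3.5 0 0 0 0 35; 0 0 0 0 0 0 35; 8 0 0 0 0 0 35; 8 0 0 0 0 0 35; 0 0 0 0 0 0 35; 0 0 0 0 0 0 35; 0 0 0 0 0 0 35; 0 0 0 0 0 0 35",
)

```text
t: 15.75
eef_pos: [598.5, -224.8, 285.4]
tcp_rot: [-1.606, 1.57, -3.076]
ft_force: [0.7, -0.1, -2.1]
opening: 0.486
```

Run:
```python
from h import *
delta([598.2,-224.4,160],0.1); binxy()
p,d=shot('side','side7')
cv2.imwrite('pics/side7c.png',cv2.resize(p[130:280,270:440],(680,600),interpolation=cv2.INTER_CUBIC))
```

```text
t 15.75 pos [ 598.5 -224.8  285.4] F [ 0.7 -0.1 -2.1] op 46.2 q [-0.46  0.45  1.43 -0.    1.26 -0.56]
shift tool [ 1.254e+02 -1.000e-01 -4.000e-01] turn [ 0.001 -0.     0.001] other turn [-3.14 -0.   -0.  ]
tool axes (cols) [[-0.001, 0.995, 0.1], [-0.0, 0.1, -0.995], [-1.0, -0.001, -0.0]]
bin xyz [ -0.5 -24.4 285.4] F [ 0.7 -0.1 -2.1] t 15.75
```

View pics/side7c.png

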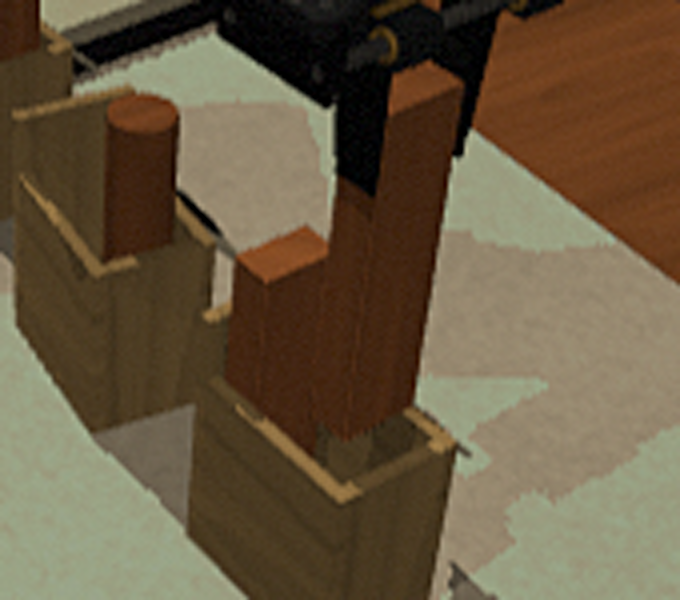

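Request:
servo_tool(
  steps="8 0 0 0 0 0 35; 14 0 0 0 0 0 35; 14 0 0 0 0 0 35; 14 0 0 0 0 0 35; 0 0 0 0 0 0 35; 0 0 0 0 0 0 35; 0 0 0 0 0 0 35; 0 0 0 0 0 0 35",
)

```text
t: 16.6
eef_pos: [598.7, -225.0, 233.8]
tcp_rot: [0.813, 1.569, -0.658]
ft_force: [0.5, -0.0, -1.2]
opening: 0.484
```

Run:
```python
from h import *
delta([598.2,-224.4,158],0.1); binxy()
```

```text
t 16.6 pos [ 598.7 -225.   233.8] F [ 0.5 -0.  -1.2] op 46.0 q [-0.46  0.49  1.5  -0.    1.15 -0.56]
shift tool [75.8 -0.5 -0.7] turn [ 0.001  0.001 -0.001] other turn [-3.14  0.    0.  ]
tool axes (cols) [[0.001, 0.995, 0.1], [-0.001, 0.1, -0.995], [-1.0, 0.001, 0.001]]
bin xyz [ -0.3 -24.7 233.8] F [ 0.5 -0.  -1.2] t 16.6
```

No contact so far, with the foot at about 84. Going on down.

Request:
servo_tool(
  steps="8 0 0 0 0 0 35; 12 0 0 0 0 0 35; 14 0 0 0 0 0 35; 14 0 0 0 0 0 35; 10 0 0 0 0 0 35; 0 0 0 0 0 0 35; 0 0 0 0 0 0 35; 0 0 0 0 0 0 35",
)

```text
t: 17.4
eef_pos: [598.8, -225.0, 171.7]
tcp_rot: [0.891, 1.568, -0.58]
ft_force: [0.2, -0.4, -1.0]
opening: 0.482
```

Run:
```python
from h import *
delta([598.2,-224.4,158],0.1); binxy()
```

```text
t 17.4 pos [ 598.8 -225.   171.7] F [ 0.2 -0.4 -1. ] op 45.8 q [-0.46  0.55  1.57 -0.    1.02 -0.56]
shift tool [13.7 -0.6 -0.7] turn [ 0.001  0.002 -0.002] other turn [-3.14  0.    0.  ]
tool axes (cols) [[0.002, 0.995, 0.1], [-0.002, 0.1, -0.995], [-1.0, 0.002, 0.002]]
bin xyz [-1.000e-01 -2.470e+01  1.717e+02] F [ 0.2 -0.4 -1. ] t 17.4
```

Request:
servo_tool(
  steps="4 0 0 0 0.002 -0.002 35; 3 0 0 0 0 0 35; 2 0 0 0 0 0 35; 1 0 0 0 0 0 35; 0 0 0 0 0 0 35; 0 0 0 0 0 0 35; 0 0 0 0 0 0 35; 0 0 0 0 0 0 35",
)

```text
t: 18.2
eef_pos: [599.5, -225.3, 162.4]
tcp_rot: [1.142, 1.568, -0.328]
ft_force: [0.6, -0.0, -1.2]
opening: 0.483
```

Run:
```python
from h import *
binxy()
```

```text
bin xyz [  0.5 -25.1 162.4] F [ 0.6 -0.  -1.2] t 18.2
```

Request:
servo_tool(
  steps="1 0 0 0 0.001 -0.002 35; 1 0 0 0 0 0 35; 1 0 0 0 0 0 35; 0 0 0 0 0 0 35; 0 0 0 0 0 0 35; 0 0 0 0 0 0 35; 0 0 0 0 0 0 35; 0 0 0 0 0 0 35",
)

```text
t: 19.0
eef_pos: [599.5, -225.3, 159.3]
tcp_rot: [1.218, 1.57, -0.252]
ft_force: [-0.2, -0.7, -0.9]
opening: 0.481
```

Run:
```python
from h import *
binxy()
```

```text
bin xyz [  0.5 -25.1 159.3] F [-0.2 -0.7 -0.9] t 19.0
```

Request:
servo_tool(
  steps="0.7 0 0 0 0 0 35; 0.7 0 0 0 0 0 35; 0 0 0 0 0 0 35; 0 0 0 0 0 0 35; 0 0 0 0 0 0 35; 0 0 0 0 0 0 35; 0 0 0 0 0 0 35; 0 0 0 0 0 0 35",
)

```text
t: 19.8
eef_pos: [599.5, -225.4, 157.9]
tcp_rot: [1.136, 1.57, -0.334]
ft_force: [0.8, -1.1, -0.6]
opening: 0.479
```

Run:
```python
from h import *
binxy(); binxy()
```

```text
bin xyz [  0.5 -25.2 157.9] F [ 0.8 -1.1 -0.6] t 19.8
bin xyz [  0.5 -25.2 157.9] F [ 0.8 -1.1 -0.6] t 19.8
```

Request:
servo_tool(
  steps="0.5 0 0 0 0 0 35; 0.5 0 0 0 0 0 35; 0 0 0 0 0 0 35; 0 0 0 0 0 0 35; 0 0 0 0 0 0 35; 0 0 0 0 0 0 35; 0 0 0 0 0 0 35; 0 0 0 0 0 0 35",
)

```text
t: 20.6
eef_pos: [599.6, -225.4, 157.9]
tcp_rot: [0.975, 1.569, -0.495]
ft_force: [-0.9, 0.4, 0.8]
opening: 0.484
```

TCP z has stopped at 157.9 (expected 157.8) and Fz has turned positive, so the bar is on the floor. I'll release slowly.

Request:
servo_tool(
  steps="0.3 0 0 0 0 0 35; 0 0 0 0 0 0 35; 0 0 0 0 0 0 46; 0 0 0 0 0 0 48; 0 0 0 0 0 0 50; 0 0 0 0 0 0 54; 0 0 0 0 0 0 60; 0 0 0 0 0 0 68",
)

```text
t: 21.4
eef_pos: [599.8, -225.5, 157.4]
tcp_rot: [1.031, 1.569, -0.439]
ft_force: [0.1, 0.7, 0.2]
opening: 0.663
```

Run:
```python
from h import *
binxy(); delta([599,-225,280],.1)
p,d=shot('side','side8')
cv2.imwrite('pics/side8c.png',cv2.resize(p[130:280,270:440],(680,600),interpolation=cv2.INTER_CUBIC))
```

```text
bin xyz [  0.8 -25.3 157.4] F [0.1 0.7 0.2] t 21.4
t 21.4 pos [ 599.8 -225.5  157.4] F [0.1 0.7 0.2] op 63.1 q [-0.46  0.57  1.58  0.    0.99 -0.56]
shift tool [-122.6   -0.6   -0.5] turn [ 0.001  0.001 -0.002] other turn [-3.14  0.    0.  ]
tool axes (cols) [[0.002, 0.995, 0.101], [-0.001, 0.101, -0.995], [-1.0, 0.002, 0.001]]
```

View pics/side8c.png

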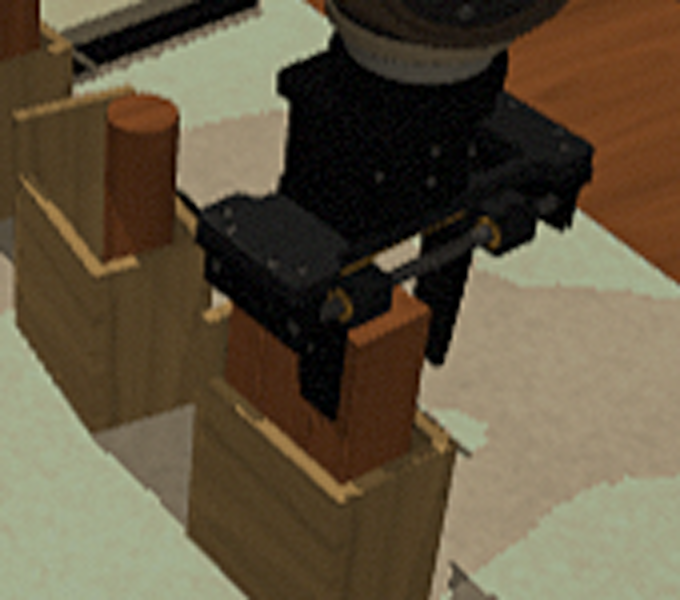

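Released cleanly and the bar stands. Now straight up, then away.

Request:
servo_tool(
  steps="0 0 0 0 0 0 72; -8 0 0 0 0 0 72; -20 0 0 0 0 0 72; -30 0 0 0 0 0 72; -40 0 0 0 0 0 72; -30 0 0 0 0 0 72; 0 -30 0 0 0 0 72; 0 -45 0 0 0 0 72",
)

```text
t: 22.25
eef_pos: [526.3, -232.6, 292.5]
tcp_rot: [1.046, 1.568, -0.422]
ft_force: [0.1, -1.4, 0.3]
opening: 0.758
```

Request:
servo_tool(
  steps="0 -40 20 0 0 0 72; 0 -40 20 0 0 0 72; 0 -20 40 0 0 0 72; 0 0 45 0 0 0 72; 0 0 45 0 0 0 72; 0 0 45 0 0 0 72; 0 0 20 0 0 0 72; 0 0 0 0 0 0 72",
)

```text
t: 23.05
eef_pos: [442.6, -484.5, 301.6]
tcp_rot: [0.746, 1.559, -0.722]
ft_force: [-0.2, 0.3, -0.2]
opening: 0.754
```

Run:
```python
from h import *
binxy()
p,d=shot('side','side9');q,e=shot('top','top9')
cv2.imwrite('pics/s9.png',np.hstack([cv2.resize(p[130:280,270:420],(400,400),interpolation=cv2.INTER_CUBIC),cv2.resize(q[90:240,280:430],(400,400),interpolation=cv2.INTER_CUBIC)]))
U,V=np.meshgrid(np.arange(512),np.arange(384));c,s=np.cos(.1),np.sin(.1)
for n,D,b in(('side',d,(310,385,165,225)),('top',e,(335,425,120,190))):
    P=cloud(n,D);z=P[...,2]
    m=(U>=b[0])&(U<=b[1])&(V>=b[2])&(V<=b[3])&(z>190)&(z<206);Q=P[m]
    E=Q[:,:2]-[596.5,-200.4];l=np.stack([c*E[:,0]+s*E[:,1],-s*E[:,0]+c*E[:,1]],1)
    for k in(l[:,1]>5,l[:,1]<=5):
        if k.sum(): print(n,k.sum(),'min',l[k].min(0).round(1),'max',l[k].max(0).round(1),'z',Q[k,2].mean().round(1), rect(P[m],k))
```

```text
bin xyz [-181.5 -267.3  301.6] F [-0.2  0.3 -0.2] t 23.05
side 254 min [-27.6  22. ] max [ 19.6 156.4] z 196.3 (array([ 581.6, -112.7]), array([ 47.2, 133.8]), 7.6, 254)
side 224 min [-24.2 -37.6] max [ 23.  -10.6] z 196.5 (array([ 598.3, -224.6]), array([46.8, 27. ]), 4.9, 224)
top 263 min [-27.   21.2] max [19.3 49.1] z 197.9 (array([ 589.1, -166.1]), array([46.2, 26.9]), 3.8, 263)
top 265 min [-23.3 -38.5] max [ 24.2 -11.4] z 198.0 (array([ 599.4, -225.3]), array([47.3, 27. ]), 6.2, 265)
```

View pics/s9.png

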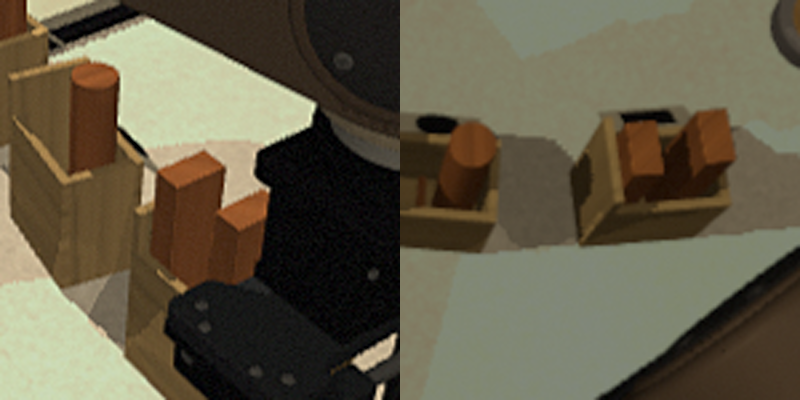

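View pics/top9.png

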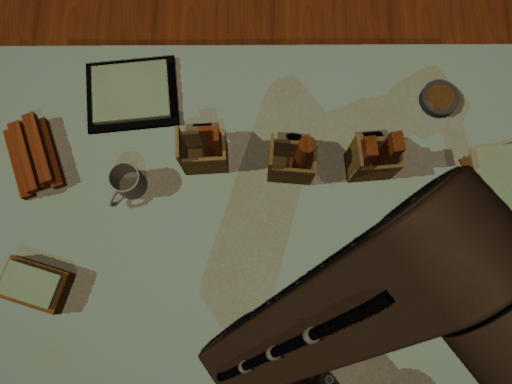

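Both bars stand upright in the flat bin (top view, about 371,150 and 396,142), heads at z 198. The mug looks slightly shifted, so I'll check that against the first picture.

Run:
```python
from h import *
U,V=np.meshgrid(np.arange(512),np.arange(384))
for f in('top0','top1','top4','top6','top9'):
    P=cloud('top',np.load(f'pics/{f}.npy'));z=P[...,2]
    for nm,b,zz in(('mug',(100,155,150,210),(70,100)),('L',(180,225,115,160),(185,210)),('round',(280,325,125,170),(185,210))):
        m=(U>=b[0])&(U<=b[1])&(V>=b[2])&(V<=b[3])&(z>zz[0])&(z<zz[1])
        if m.sum()>20: print(f,nm,rect(P,m),end=' | ')
    print()
a=cv2.imread('pics/top0.png')[140:220,80:180];b=cv2.imread('pics/top9.png')[140:220,80:180]
cv2.imwrite('pics/mug.png',cv2.resize(np.hstack([a,b]),(800,320)))
```

```text
top0 mug (array([540.7, 402.9]), array([93.5, 75.3]), 1.3, 368) | top0 L (array([619.7, 191.5]), array([47.4, 36.2]), 89.2, 204) | top0 round (array([592.4, -25.5]), array([38.4, 37.6]), 46.9, 276) | 
top1 mug (array([540.7, 402.9]), array([95.1, 76.5]), 1.3, 374) | top1 L (array([619.5, 191.8]), array([36.2, 46.2]), 3.0, 206) | top1 round (array([592.5, -25.4]), array([38.1, 39.7]), 42.2, 278) | 
top4 mug (array([542.1, 402.7]), array([92.5, 76.3]), 1.2, 376) | top4 L (array([619.5, 191.6]), array([36.4, 46.4]), 1.3, 206) | top4 round (array([592.6, -25.2]), array([38.9, 38. ]), 40.1, 272) | 
top6 mug (array([541.3, 403.1]), array([94.3, 75.7]), 1.5, 372) | top6 L (array([620. , 191.4]), array([47.6, 36.7]), 89.5, 208) | top6 round (array([592.4, -25.3]), array([37.9, 38.3]), 45.7, 272) | 
top9 mug (array([545.9, 411.5]), array([75.8, 93. ]), 24.8, 373) | top9 L (array([620.1, 191.3]), array([48. , 35.6]), 87.1, 208) | top9 round (array([592.5, -25.3]), array([38.3, 38.7]), 43.4, 274) |
```

View pics/mug.png

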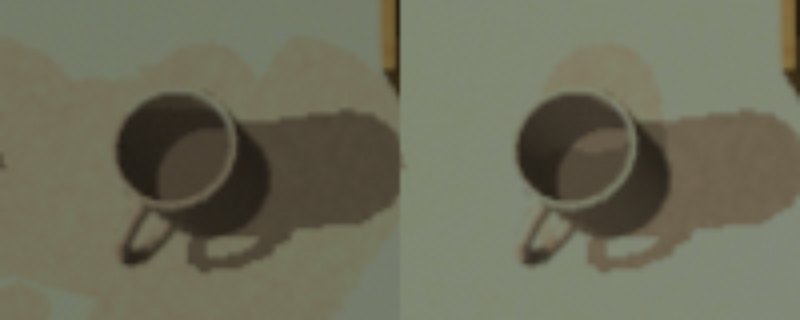

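The mug, round bar and L bar haven't moved. The mug looks the same in both crops, and only the fitted box's angle changed. The arm is clear, so I hand the job in.

```bash
python3 -c "
from h import *
print(sensors.state()['qvel'].round(3)); print(order.job_done())"
```

```text
[ 0.022 -0.022  0.024  0.001 -0.002  0.001]
the job is handed in; nothing more can be done
None
```

Both flat bars now stand upright in the flat-bar bin, and I handed the job in at about 23 s; no verdict is reported.

- **Slumped bar:** I pushed its head towards the tall panel with the nearly closed fingers. It now stands in the back place, spanning bin y of about 21 to 49 mm against the panel, with its head at z 198.
- **Loose bar:** I gripped it by its narrow faces near the head and carried it over the bin wall. I lowered it into the front place until it met the floor, at TCP z 157.9 against an expected 157.8, and only then let go. It stands at bin y of about -38 to -11 mm, with its head at z 198.

**Last checks:**
- **Standing bars:** Both cameras agree on the two bars to about 1 to 2 mm.
- **Side-camera box:** The box for the back bar also took in part of the round bar, so its far edge and centre were wrong. The top camera settled that one.
- **Other objects:** The round and L bars read the same before and after. The mug's fitted box changed by several mm and turned, but the before and after crops show the mug unmoved.
- **Forces and arm:** Every force reading stayed around 2 N or less. The arm was clear of everything, though still settling slightly (joint speeds about 0.02 rad/s) when I handed in.

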